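Pop the filter hatch of the bench extraction unit

TASK

The extraction unit's filter has to be checked, but a flat tin has been left standing on its filter hatch. Without picking the tin up, push it sideways off the hatch onto the rimmed deck beside it, then press the grooved front end of the hatch all the way in with a fingertip and let go so that the hatch pops up. Press it only this once, do not push it back down after it has popped, get clear and watch for about a second that it stays open by itself; leave the charger box and everything else alone.

Things in the scene. Friction and masses are not known exactly. Their poses are not given: they have to be found in the camera images.
- extractor: extraction unit: fixed grey metal box 170 (x) x 250 (y) x 90 mm high, slots all along its front, round 64 mm duct stub on its back. Origin: centre of its underside; x axis from its front to its back (away from the robot), y to its left. In this frame the hatch covers x -60..60, y 5..115 mm (left half), the deck is the right half, y -125..0 mm, z 90 mm
- hatch_plate (a joint): filter hatch: dark steel plate 120 (x) x 110 (y) x 6 mm, top face 3 mm above the unit's top (z 93 mm), hinged along its back edge. Value in rad: 0 latched shut; negative pressed in, stop at -0.075; the latch lets go after about -0.05; pressing takes 3 to 6 N. Let go, it swings up by a weak spring to 0.65 and stays; its front edge is then 73 mm higher and 24 mm further back
- press_spot (a point): point on the hatch's upper face, on its centre line, 30 mm behind its front edge, just behind the three short light grooves that mark the end to press; moves with the hatch. Here the latch lets go after 4 to 5 mm of travel down and the stop comes at about 7 mm. The case in front of the hatch's front edge is 16 mm lower than its top
- deck_centre (a point): centre of the flat deck of the extraction unit, on its surface (62 mm right of the unit's middle). A low rim, 5 mm thick and 12 mm high, runs along the deck's front, back and outer right sides; none towards the hatch
- tin_centre (a point): centre (half-way up) of a flat round steel tin, diameter 56 mm, 36 mm high, about 0.15 kg, standing upright on the hatch at the start
- charger: bystander: charger box, fixed, a similar grey box 170 x 250 x 90 mm with the same kind of deck, slots only in the middle of its front, a smaller 70 x 70 mm hatch and a black panel with three round studs; not to be touched. Origin at the centre of its underside
- small_can: bystander: small can, diameter 50 mm, 48 mm high, standing on the charger box's deck; origin at the centre of its underside
- red_jar: bystander: red jar with a white lid, diameter 68 mm, 90 mm high, in front of the boxes; origin at the centre of its underside
- blue_jar: bystander: blue jar with a brass lid, diameter 60 mm, 80 mm high, in front of the boxes; origin at the centre of its underside
- brush: bystander: paint brush 190 mm long lying crosswise on the table in front of the boxes
- sanding_block: bystander: cork sanding block 70 x 110 x 35 mm, on the table to the right of the boxes; origin at the centre of its underside
- tall_can: bystander: can, diameter 72 mm, 105 mm high, on the table to the left of the boxes; origin at the centre of its underside
- filling_knife: bystander: filling knife lying on the table to the right
Mind the look-alikes: they are no part of the job. Leave any pink or turquoise look-alike of the part that bears tin_centre alone.

How it is judged:
On the way, in this order (a step that is already met when the one before it is completed fails the run):
1. the tin is on the deck, wholly off the hatch, the hatch still shut (y of tin_centre in the frame of extractor below -0.026 m and z of tin_centre in the frame of extractor below 0.112 m and value of joint hatch_plate between -0.02 and 0.02 rad), for 0.2 s.
2. the hatch is pressed in by the fingers (value of joint hatch_plate below -0.03 rad and contact force between the fingers and hatch_plate above 0.5 N).
3. the hatch stands open by itself, untouched, for 0.6 s (value of joint hatch_plate above 0.55 rad and contact force between each of the fingers, the arm and hatch_plate below 0.1 N), for 0.6 s.
At the end, for the whole second after the job is handed in: the filter hatch stands open at rest (joint above 0.55 rad) and the tin stands upright (within 0.1 rad) on the deck of the extraction unit, wholly off the hatch: centre more than 26 mm into the deck side (unit y below -26 mm), within the rim, and on the deck's surface (value of joint hatch_plate above 0.55 rad and velocity of joint hatch_plate between -0.1 and 0.1 rad/s and y of tin_centre in the frame of extractor between -0.125 and -0.026 m and x of tin_centre in the frame of extractor between -0.085 and 0.085 m and z of tin_centre in the frame of extractor between 0.104 and 0.112 m and angle between tin_centre's own z axis and vertical below 0.1 rad); the robot touches nothing.
It fails at once if the tin is lifted more than about 12 mm (height (world z) of tin_centre above 0.123 m).
It fails at once if the tin is tipped over or falls off the unit (angle between tin_centre's own z axis and vertical above 0.6 rad or height (world z) of tin_centre below 0.09 m).
It fails at once if the popped hatch is pushed back down (value of joint hatch_plate between 0.1 and 0.5 rad and velocity of joint hatch_plate below -0.15 rad/s and contact force between any of the fingers, the arm and hatch_plate above 0.5 N).
It fails at once if the charger box is touched (contact force between any of the fingers, the arm and charger above 2 N).
It fails at once if a bystander is moved more than 25 mm (distance of any of small_can, red_jar, blue_jar, brush, sanding_block, tall_can, filling_knife from where it was at the start of the episode above 0.025 m).
It also fails if it takes over 45 s, if anything falls off the work surface, if the arm or the gripper's body presses on something with over 40 N, if the wrist force passes 120 N, or if a joint passes its speed limit or range.

ROBOT

A 6-joint arm with a two-finger parallel gripper is mounted at the origin on the work surface. World frame = base frame: x ahead of the robot, y to its left, z up, the work surface at z = 0. Lengths are in m, angles in rad, forces in N, time in s.
With the tool pointing down it reaches from about 0.225 to 0.725 m from the base axis. Payload 3.1 kg.
Tool frame: the origin (TCP) lies at the very end of the fingers, on their centre line; the grasp point (between the pads) lies 19 mm behind it; z points along the fingers, y is the direction in which the jaws open and shut (so a half turn about z gives the same grasp; the last joint's range is limited). The gripper opens to 85 mm and grips with 20 to 120 N. Pads are 22 mm wide; open, the fingers measure 114 mm over their backs; the gripper's body (76 mm by 85 mm) begins 54 mm behind the grasp point. The pads swing forward as they close: fully open they stand 13 mm farther back than shut.
Start: joints at [1.056, 0.048, 0.099, 1.622, 0, 1.443], TCP at [0.198, 0.486, 0.208] pointing down, gripper open.
Joint ranges: [-2.91, 2.91], [-0.99, 1.94], [-1.21, 1.42], [-2.12, 2.29], [-1.49, 1.47], [-3.14, 3.14]. Speed limits (rad/s): [2.79, 2.79, 3.14, 3.14, 3.14, 3.14].

INTERFACE

Orientations are given as a 3x3 rotation matrix whose columns are the frame's x, y, z axes.
In Python, from bench import bot gives the robot as it stands.
- The arm moves only by the tool carry_out, never from a script. Its arguments are lists of equal length, an entry for each row: "linear": the shift along the world's x, y, z in cm, a list of three; "yaw": the turn about the world's z in rad. A call has 1 to 20 rows; each row shifts and turns the pose as measured when the row begins; what a row does not reach is not made up. A row lasts 1/8 s, in which the tool goes at most 62.5 mm and 10.7 degrees, less where a joint would pass 70% of its speed; a pose out of reach is approached as far as the arm can. A call is refused whole if a number of a shift passes 6.25 or a number of a turn 0.188, either way. A call with a gripper value outside its range is refused whole. "hand" is the finger opening in cm, from 0 to 8.54, set as the call begins (left out, the last holds). The fingers move at their own pace and stop on an object; "grip_force" is the grip in N (left out, the last holds). Time passes only in rows, so rows that do not move let the fingers close. It gives the time, the measured TCP pose, the force and the opening at its end, in the units of the state.
- bot.sense(): the state, without advancing time (a new reading comes with each control period).
- bot.snapshot(name): name is "side" or "top" or "wrist"; returns a dict with "img" (420x560x3 uint8, red, green, blue), "z_map" (420x560 float32, m along the optical axis (not along the pixel's ray), 0 where there is no reading), "mtx" (3x3 intrinsics, pixels), "k1" (the pictures are not rectified: a ray, as slopes to the right and down, at radius r is drawn at 1 + k1 r^2 times it, then the intrinsics apply), "position" and "orientation" of the camera in the world; the wrist camera has in their place "T_tool_cam" (4x4, takes a point from camera to tool coordinates, whose origin is the TCP and whose axes are the flange's). Camera axes: x right, y up, looking along -z (the intrinsics and any distortion apply to the point x, -y, -z); pixel columns grow to the right and rows downward; lengths in m; the calibration is good to about 2 mm. A picture is of the moment at which its call begins: read the wrist's pose just before it.
- bot.job_done(): hands the job in, once; it reports no verdict.
The state is a dict: "t": time; "q": joint angles; "qvel": joint speeds; "tau": joint torques, N m; "tool_pos": TCP position; "eef_rot": TCP orientation; "force": force on the tool from outside, world axes, zero at the start; "moment": the same for the moment, N m; "width": finger opening in m.
Only numpy, scipy, OpenCV 4.12 (cv2) and the standard library are available. Lean on these libraries where they do the work, as an engineer would, in place of code of your own. Each camera call takes 0.05 s, during which the arm holds its last target.

## Working session

There is one attempt and no reset: what is moved stays moved. The work goes in short steps, Python scripts to look and compute and a tool call to move; the robot and the scene stay as the last step left them, time stands still between calls to the robot, and variables do not carry over. Pictures are saved under pics/ and viewed, and the job is handed in when it is done.

Besides the shell and the picture viewer there is one more tool, called after "Call:" by a JSON object that holds its "op" and its "data". carry_out: Moves the arm, as the interface text tells. Its arguments: {"type":"object","properties":{"linear":{"type":"array","items":{"type":"array","items":{"type":"number"}}},"yaw":{"type":"array","items":{"type":"number"}},"hand":{"type":"number"},"grip_force":{"type":"number"}},"required":["linear","yaw"]}

```bash
ls; mkdir -p pics; cat > h.py <<'E'
import numpy as np, cv2
from bench import bot
def snap(n,name):
    s=bot.snapshot(n); cv2.imwrite(f'pics/{name}.png',s['img'][:,:,::-1]); np.savez(f'pics/{name}.npz',**{k:v for k,v in s.items()}); return s
def world(s,R=None,p=None):
    """world coordinates of all pixels"""
    h,w=s['z_map'].shape; u,v=np.meshgrid(np.arange(w),np.arange(h))
    K=np.array(s['mtx']); x=(u-K[0,2])/K[0,0]; y=(v-K[1,2])/K[1,1]
    k=float(s['k1']); xd,yd=x.copy(),y.copy()
    for _ in range(20):
        r2=x*x+y*y; x=xd/(1+k*r2); y=yd/(1+k*r2)
    d=s['z_map']; P=np.stack([x*d,-y*d,-d],-1)
    if 'position' in s: return P@np.array(s['orientation']).T+np.array(s['position'])
    T=np.array(s['T_tool_cam']); P=P@T[:3,:3].T+T[:3,3]
    return P@np.array(R).T+np.array(p)
E
python3 - <<'E'
from h import *
print(bot.sense())
for n in ['side','top','wrist']:
    s=snap(n,n+'0'); print(n,s.get('position'),s['mtx'],s['k1'])
E
```

```text
pics
{'t': 0.0, 'q': array([1.05622051e+00, 4.87361941e-02, 9.75697782e-02, 1.62200403e+00,
       6.04467232e-06, 1.44301356e+00]), 'qvel': array([-7.50615298e-04,  9.01199316e-04,  9.72650004e-05, -1.41089364e-03,
       -5.82051840e-04,  1.99969567e-03]), 'tau': array([ 9.12204814e-05, -3.38777196e+01,  3.20017004e+01,  2.01727333e-02,
       -2.46315758e-04,  3.08277222e-06]), 'tool_pos': array([0.19770608, 0.48562005, 0.20661074]), 'eef_rot': array([[-9.26123365e-01,  3.77218948e-01, -1.17371863e-03],
       [ 3.77220648e-01,  9.26121117e-01, -2.06369392e-03],
       [ 3.08541161e-04, -2.35398606e-03, -9.99997182e-01]]), 'force': array([-0.72232799,  0.22723678, -0.60694839]), 'moment': array([-0.00225077, -0.01356468,  0.01526481]), 'width': 0.08540604203970532}
side [ 0.25132261 -0.87922184  1.152043  ] [[469.12677613   0.         283.31389108]
 [  0.         469.12677613 204.92266036]
 [  0.           0.           1.        ]] 0.03739107796185659
top [0.46903892 0.00187261 1.09242836] [[397.59644798   0.         279.58501264]
 [  0.         397.59644798 213.99911689]
 [  0.           0.           1.        ]] 0.03880715055982583
wrist None [[340.76216747   0.         283.69470859]
 [  0.         340.76216747 210.75578065]
 [  0.           0.           1.        ]] -0.00544430246549886
```

View pics/top0.png

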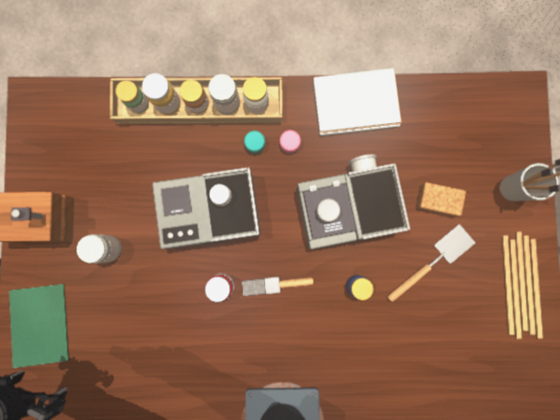

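View pics/side0.png

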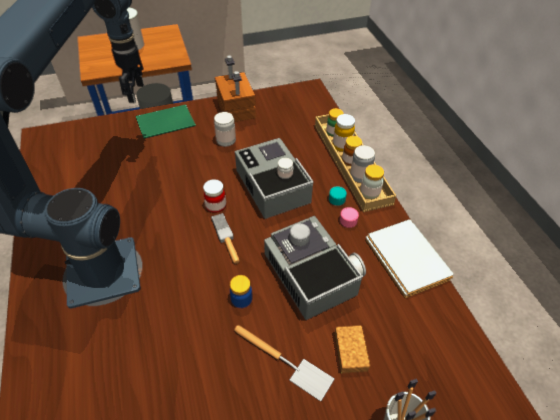

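The top view shows the extraction unit at about (354,207), with its duct stub at (364,163). The tin is on the hatch at (329,210) and the grooves are at (333,228). The charger, with studs and a small can, is at (206,208). Next I'll measure poses.

```bash
python3 - <<'E'
from h import *
s=dict(np.load('pics/top0.npz')); W=world(s)
for (u,v) in [(329,210),(333,228),(310,232),(377,205),(345,240),(206,175),(217,289),(361,288),(219,194)]: print((u,v),W[v,u].round(4))
im=s['img'][:,:,::-1]
c=im[140:260,285:425]; cv2.imwrite('pics/crop0.png',cv2.resize(c,None,fx=5,fy=5,interpolation=cv2.INTER_CUBIC))
def rect(m):
    n,l,st,_=cv2.connectedComponentsWithStats(m.astype(np.uint8))
    return l
z=W[...,2]
sub=np.zeros_like(z,bool); sub[150:260,285:425]=1
m=sub&(z>0.06)&(z<0.125)
l=rect(m); k=l[205,377]; 
for zz in (W[...,:2][l==k],):
    r=cv2.minAreaRect((zz*1000).astype(np.float32)); print(r, cv2.boxPoints(r))
t=sub&(z>0.118)&(z<0.15); print('tin top',t.sum(),W[t].mean(0),np.median(z[t]), cv2.minEnclosingCircle((W[t][:,:2]*1000).astype(np.float32)))
E
```

```text
(329, 210) [ 0.5539 -0.123   0.1286]
(333, 228) [ 0.5113 -0.1362  0.0961]
(310, 232) [ 0.5022 -0.079   0.0882]
(377, 205) [ 0.5685 -0.2495  0.09  ]
(345, 240) [ 0.4812 -0.169   0.075 ]
(206, 175) [0.6487 0.1813 0.0996]
(217, 289) [0.3635 0.1552 0.089 ]
(361, 288) [ 0.3605 -0.2049  0.0804]
(219, 194) [0.5954 0.1435 0.1352]
((585.3704833984375, -184.04196166992188), (213.70594787597656, 252.49652099609375), 10.66513729095459) [[ 456.99872   -79.74971 ]
 [ 503.72797  -327.8845  ]
 [ 713.74225  -288.33423 ]
 [ 667.013     -40.199432]]
tin top 434 [ 0.55455622 -0.12075439  0.12790138] 0.12790152793923232 ((554.8179321289062, -121.09599304199219), 28.813405990600586)
```

View pics/crop0.png

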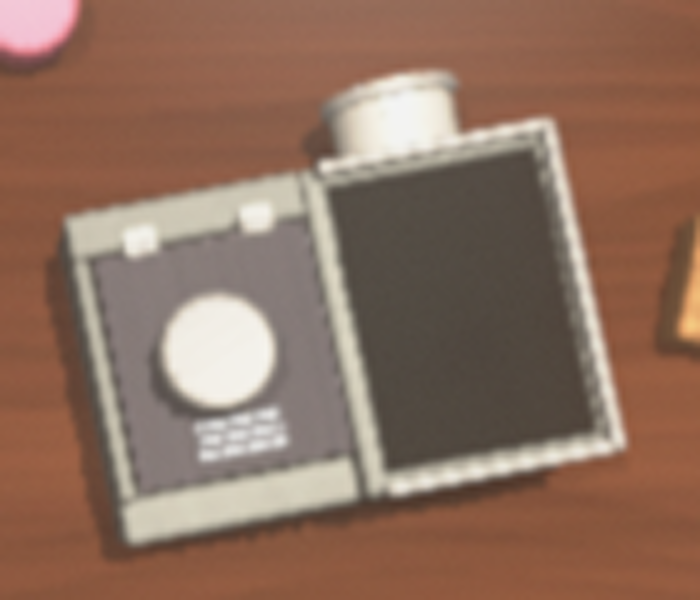

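```bash
cat >> h.py <<'E'
TH=0.186; C=np.array([0.564,-0.188])
X=np.array([np.cos(TH),np.sin(TH)]); Y=np.array([-np.sin(TH),np.cos(TH)])
def unit(p): d=np.asarray(p)[...,:2]-C; return np.stack([d@X,d@Y],-1)
def w(x,y): return C+x*X+y*Y
E
python3 - <<'E'
from h import *
s=dict(np.load('pics/top0.npz')); W=world(s); U=unit(W); z=W[...,2]
print(s['z_map'].dtype)
for yy in np.arange(-.135,.14,.01):
    r=[]
    for xx in np.arange(-.095,.1,.01):
        m=(abs(U[...,0]-xx)<.005)&(abs(U[...,1]-yy)<.005)
        r.append('%4d'%(1000*np.median(z[m])) if m.any() else '  --')
    print('%5.0f'%(yy*1000),' '.join(r))
print(unit([.5548,-.1211]),unit([.5113,-.1362]),'press',w(-.03,.06),'start',w(0.003,.125),'end',w(.003,-.03))
E
```

```text
float32
 -135    1    0   --   --   --   --   --   --   --   --   --   --   --   --   --   --   --   --   --   --
 -125    0    1   99   99  100  101  100  100   99  100   99   99  100  100  101  101  101  100  101   --
 -115    0  101   91   90   91   90   91   90   90   91   91   90   91   91   89   91   92   90   94   --
 -105    0  100   90   90   90   91   91   91   90   91   90   91   91   91   91   91   92   90  101   --
  -95    0  100   91   91   90   89   91   90   91   90   91   90   90   91   91   91   90   91   99   --
  -85    0   63   92   89   90   91   91   90   91   91   90   90   91   91   91   91   90   91   98   66
  -75    0   99   90   91   92   91   91   90   91   91   90   90   90   91   91   90   90   89  100   74
  -65    0   82   90   91   90   90   91   90   90   91   91   91   90   90   91   91   91   90   99   77
  -55    0   98   91   89   90   90   91   92   90   91   91   90   90   90   90   90   91   91   96   77
  -45   -1   69   91   90   90   90   90   91   90   91   92   91   91   90   90   90   91   90  101   73
  -35    0  100   90   91   90  
[... 1319 characters left out ...]
3   94   94   91   90   --
   95    0    1   74   73   92   94   93   92   93  103  105   94   93   93   93   92   94   92   89   --
  105    0    2   74   73   92   93   94   92   94   92   93   93   92   93   94   93   88   90   91   --
  115    0    0   73   74   90   90   91   92   93   91   91   91   91   91   90   92   89   90   89    2
  125    0    1   63   50   60   64   70   62   67   69   41   51   55   55   47   62   41   46   51    0
  135    0    0    0    0    0    0    0    0    1    1    0    1   -1    0    0    0    0    0    0   -1
[0.00333046 0.06744745] [-0.04221168  0.06065232] press [ 0.52342168 -0.13458277] start [ 0.54383208 -0.06460124] end [ 0.57249614 -0.21692777]
```

Call:
{"op": "carry_out", "data": {"linear": [[2.85,-4.6,0.1],[2.85,-4.6,0.1],[2.85,-4.6,0.1],[2.85,-4.6,0.1],[2.85,-4.6,0.1],[2.85,-4.6,0.1],[2.85,-4.6,0.1],[2.85,-4.6,0.1],[2.85,-4.6,0.1],[2.85,-4.6,0.1]], "yaw": [-0.085,-0.085,-0.085,-0.085,-0.085,-0.085,-0.085,-0.085,-0.085,-0.085], "hand": 3.6}}

```text
t: 1.4
tool_pos: [0.4861, 0.013, 0.2126]
eef_rot: [[-0.31, 0.951, -0.004], [0.951, 0.31, 0.0], [0.001, -0.004, -1.0]]
force: [0.6, 1.0, 0.2]
width: 0.0364
```

Call:
{"op": "carry_out", "data": {"linear": [[2.0,-2.5,0],[2.0,-2.5,0],[1.6,-2.4,0],[0,0,-3],[0,0,-3],[0,0,-2],[0,0,0]], "yaw": [-0.045,-0.045,-0.045,0,0,0,0]}}

```text
t: 2.28
tool_pos: [0.5437, -0.0688, 0.1263]
eef_rot: [[-0.165, 0.986, -0.01], [0.986, 0.165, 0.002], [0.003, -0.009, -1.0]]
force: [-0.5, -0.1, 0.2]
width: 0.0359
```

Call:
{"op": "carry_out", "data": {"linear": [[-0.05,0.35,0],[0,0,-1.5],[0,0,-1.0],[0,0,0]], "yaw": [0.02,0,0,0]}}

```text
t: 2.78
tool_pos: [0.5446, -0.0651, 0.1023]
eef_rot: [[-0.187, 0.982, -0.006], [0.982, 0.187, 0.001], [0.002, -0.006, -1.0]]
force: [0.3, 0.7, -0.1]
width: 0.0361
```

```bash
python3 - <<'E'
from h import *
q=bot.sense(); print(q['tool_pos'],unit(q['tool_pos']),q['force'],np.arctan2(q['eef_rot'][1,1],q['eef_rot'][0,1]))
for n in('side','top'):
    s=snap(n,n+'1')
a=cv2.imread('pics/side1.png')[190:330,240:380]; b=cv2.imread('pics/top1.png')[150:260,285:425]
cv2.imwrite('pics/c1.png',np.hstack([cv2.resize(a,(400,400)),cv2.resize(b,(400,400))]))
E
```

```text
[ 0.54460047 -0.0650526   0.1022526 ] [0.00367167 0.12441433] [ 0.32292361  0.66061761 -0.14348786] 0.1878948777290068
```

View pics/c1.png

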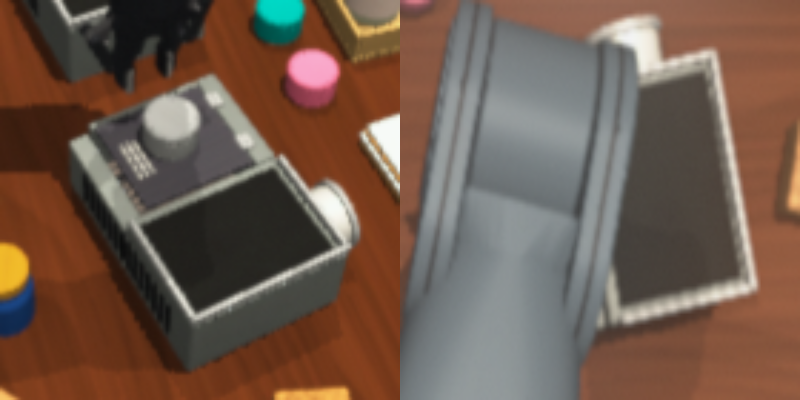

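Call:
{"op": "carry_out", "data": {"linear": [[0.09,-0.49,-0.2],[0.18,-0.98,0],[0.18,-0.98,0],[0.18,-0.98,0],[0.18,-0.98,0],[0.18,-0.98,0],[0.18,-0.98,0],[0.18,-0.98,0],[0,0,0]], "yaw": [0,0,0,0,0,0,0,0,0]}}

```text
t: 4.0
tool_pos: [0.5605, -0.1442, 0.1027]
eef_rot: [[-0.186, 0.983, -0.002], [0.983, 0.186, 0.001], [0.002, -0.001, -1.0]]
force: [-0.1, 0.8, 0.4]
width: 0.0362
```

```bash
python3 - <<'E'
from h import *
q=bot.sense(); print(q['tool_pos'],unit(q['tool_pos']),q['force'],np.arctan2(q['eef_rot'][1,1],q['eef_rot'][0,1]))
for n in('side','top'):
    s=snap(n,n+'2')
a=cv2.imread('pics/side2.png')[190:330,240:380]; b=cv2.imread('pics/top2.png')[150:260,285:425]
cv2.imwrite('pics/c2.png',np.hstack([cv2.resize(a,(400,400)),cv2.resize(b,(400,400))]))
E
```

```text
[ 0.56053336 -0.14422979  0.10272016] [0.00468755 0.04365633] [-0.0556013   0.79329308  0.4053293 ] 0.18695543070317625
```

View pics/c2.png

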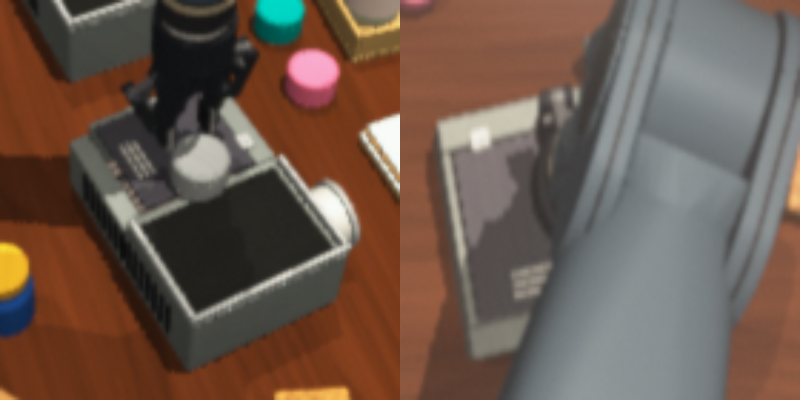

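The tin is upright, cradled between the fingers and already at the hatch/deck boundary. I'll keep pushing.

Call:
{"op": "carry_out", "data": {"linear": [[0.18,-0.98,0],[0.18,-0.98,0],[0.18,-0.98,0],[0.18,-0.98,-0.1],[0.18,-0.98,-0.1],[0.18,-0.98,0],[0.18,-0.98,0],[0.09,-0.5,0],[0,0,0]], "yaw": [0,0,0,0,0,0,0,0,0]}}

```text
t: 5.22
tool_pos: [0.5753, -0.2226, 0.1016]
eef_rot: [[-0.187, 0.982, -0.0], [0.982, 0.187, 0.001], [0.001, 0.0, -1.0]]
force: [-1.6, 0.9, 2.7]
width: 0.036
```

```bash
python3 - <<'E'
from h import *
q=bot.sense(); print(q['tool_pos'],unit(q['tool_pos']),q['force'],np.arctan2(q['eef_rot'][1,1],q['eef_rot'][0,1]))
for n in('side','top'):
    s=snap(n,n+'3')
    W=world(s);U=unit(W); m=(abs(W[...,2]-.126)<.004)&(abs(U[...,0])<.05)&(U[...,1]<-.025)&(U[...,1]>-.12)
    print(n,m.sum(),U[m].mean(0) if m.any() else 0)
a=cv2.imread('pics/side3.png')[190:330,240:380]; b=cv2.imread('pics/top3.png')[150:260,285:425]
cv2.imwrite('pics/c3.png',np.hstack([cv2.resize(a,(400,400)),cv2.resize(b,(400,400))]))
E
```

```text
[ 0.57533356 -0.22255572  0.10158456] [ 0.00474771 -0.0360556 ] [-1.55941408  0.85495848  2.68402505] 0.18797349737551355
side 101 [ 0.00724468 -0.03953152]
top 70 [ 0.00395541 -0.02944011]
```

View pics/c3.png

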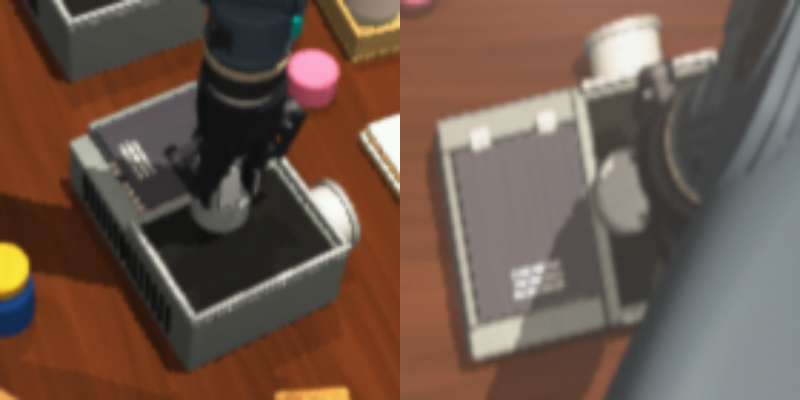

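```bash
python3 - <<'E'
from h import *
for n in('side','top'):
    s=dict(np.load(f'pics/{n}3.npz'));W=world(s);U=unit(W)
    a=s['img'][:,:,::-1]; r=(slice(190,300),slice(260,360)) if n=='side' else (slice(150,260),slice(320,430))
    cv2.imwrite(f'pics/z3{n}.png',cv2.resize(np.ascontiguousarray(a[r]),(600,600),interpolation=cv2.INTER_CUBIC))
    m=(W[...,2]>.094)&(W[...,2]<.15)&(abs(U[...,0])<.06)&(U[...,1]<.02)&(U[...,1]>-.115)
    vv,uu=np.where(m)
    for i in range(0,len(vv),max(1,len(vv)//45)): print(n,uu[i],vv[i],(U[vv[i],uu[i]]*1000).round(),round(W[vv[i],uu[i],2]*1000),s['img'][vv[i],uu[i]])
E
cd pics; python3 -c "
import cv2,numpy as np
cv2.imwrite('z3.png',cv2.resize(np.hstack([cv2.imread('z3side.png'),cv2.imread('z3top.png')]),(800,400)))"
```

```text
side 324 244 [54. 16.] 96 [31 30 31]
side 323 249 [ 28. -16.] 127 [105 103  99]
side 325 250 [ 24. -30.] 142 [16 15 15]
side 326 251 [ 23. -36.] 145 [14 13 15]
side 323 252 [ 23. -25.] 127 [122 120 114]
side 318 253 [ 10. -20.] 126 [120 119 112]
side 327 253 [ 23. -41.] 143 [15 14 15]
side 320 254 [ 12. -26.] 126 [137 136 128]
side 328 254 [ 22. -47.] 146 [36 34 33]
side 320 255 [ 10. -29.] 127 [135 133 127]
side 328 255 [ 23. -48.] 142 [42 40 39]
side 317 256 [  4. -25.] 122 [106 106 100]
side 325 256 [ 22. -36.] 124 [69 68 66]
side 296 257 [-37.  15.] 94 [51 48 50]
side 322 257 [ 13. -35.] 124 [132 131 124]
side 296 258 [-39.  11.] 96 [51 48 51]
side 319 258 [  5. -34.] 123 [133 131 124]
side 327 258 [ 23. -45.] 125 [54 54 50]
side 309 259 [-27. -34.] 140 [44 44 44]
side 321 259 [  7. -40.] 124 [131 129 122]
side 292 260 [-52.  11.] 95 [53 49 52]
side 312 260 [-25. -45.] 147 [21 21 22]
side 320 260 [  4. -41.] 123 [130 128 122]
side 307 261 [-21. -17.] 105 [69 69 65]
side 315 261 [-17. -47.] 141 [83 81 76]
side 323 261 [  8. -48.] 125 [120 119 113]
side 308 262 [-21. -22.] 107 [76 
[... 2090 characters left out ...]
23 [155 149 140]
top 359 207 [-5. -8.] 124 [153 146 137]
top 369 207 [-10. -32.] 126 [155 150 140]
top 359 208 [-7. -8.] 122 [154 147 138]
top 369 208 [-13. -27.] 145 [135 130 121]
top 362 209 [-11. -15.] 121 [157 150 140]
top 351 210 [-7.  7.] 96 [88 83 79]
top 364 210 [-14. -19.] 122 [156 149 140]
top 357 211 [-13.  -5.] 107 [101  95  89]
top 367 211 [-18. -25.] 124 [153 148 138]
top 360 212 [-17. -11.] 111 [116 111 104]
top 372 212 [-24. -32.] 142 [56 55 53]
top 365 213 [-22. -22.] 115 [115 111 103]
top 348 217 [-23.  18.] 95 [85 78 78]
top 361 220 [-36. -13.] 95 [59 56 52]
top 357 222 [-39.  -2.] 95 [131 127 117]
top 351 226 [-46.  16.] 97 [84 78 77]
top 354 230 [-57.  10.] 96 [84 80 77]
```

View pics/z3.png

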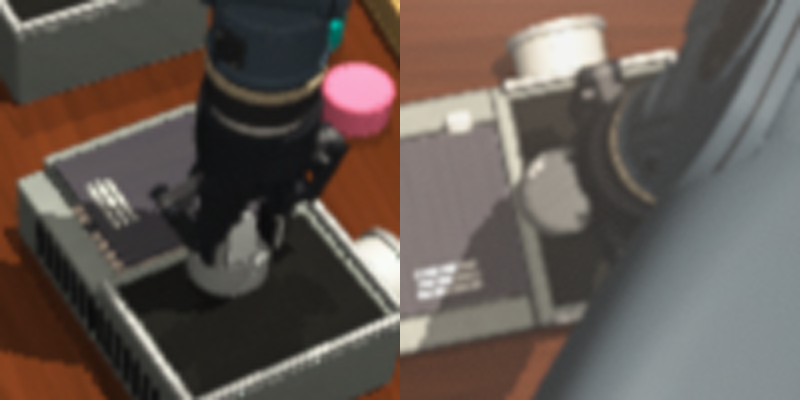

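```bash
python3 - <<'E'
from h import *
q=bot.sense(); s=snap('wrist','wrist3'); W=world(s,q['eef_rot'],q['tool_pos']); U=unit(W)
print(q['force'],s['T_tool_cam'])
for v in range(120,420,25): print(v,[(u,*(U[v,u]*1000).astype(int),int(W[v,u,2]*1000)) for u in range(140,440,50)])
E
```

```text
[-0.02363632 -0.27794983  1.98857999] [[ 8.36857597e-04  9.58894500e-01  2.83761587e-01  7.22575608e-02]
 [ 9.99999641e-01 -8.40688259e-04 -1.08280859e-04 -1.69271068e-04]
 [ 1.34725114e-04  2.83761575e-01 -9.58894859e-01 -1.66588654e-01]
 [ 0.00000000e+00  0.00000000e+00  0.00000000e+00  1.00000000e+00]]
120 [(140, np.int64(-74), np.int64(30), 75), (190, np.int64(-42), np.int64(31), 92), (240, np.int64(-17), np.int64(31), 93), (290, np.int64(7), np.int64(31), 94), (340, np.int64(32), np.int64(31), 93), (390, np.int64(57), np.int64(31), 92)]
145 [(140, np.int64(-75), np.int64(17), 75), (190, np.int64(-43), np.int64(19), 92), (240, np.int64(-17), np.int64(19), 93), (290, np.int64(7), np.int64(19), 92), (340, np.int64(32), np.int64(19), 93), (390, np.int64(58), np.int64(19), 93)]
170 [(140, np.int64(-71), np.int64(5), 88), (190, np.int64(-45), np.int64(5), 87), (240, np.int64(-18), np.int64(5), 88), (290, np.int64(7), np.int64(5), 87), (340, np.int64(34), np.int64(5), 86), (390, np.int64(61), np.int64(5), 86)]
195 [(140, np.int64(-72), np.int64(-7), 91), (190, np.int64(-45), np.int64(-
[... 1473 characters left out ...]
nt64(-18), np.int64(-18), 197), (240, np.int64(-21), np.int64(-101), 91), (290, np.int64(8), np.int64(-102), 90), (340, np.int64(18), np.int64(-19), 196), (390, np.int64(30), np.int64(-19), 196)]
370 [(140, np.int64(-38), np.int64(-39), 183), (190, np.int64(-16), np.int64(-19), 205), (240, np.int64(-21), np.int64(-116), 96), (290, np.int64(8), np.int64(-117), 94), (340, np.int64(16), np.int64(-18), 206), (390, np.int64(27), np.int64(-18), 206)]
395 [(140, np.int64(-37), np.int64(-44), 187), (190, np.int64(-14), np.int64(-19), 212), (240, np.int64(-5), np.int64(-25), 206), (290, np.int64(6), np.int64(-25), 206), (340, np.int64(16), np.int64(-19), 212), (390, np.int64(26), np.int64(-19), 212)]
```

View pics/wrist3.png

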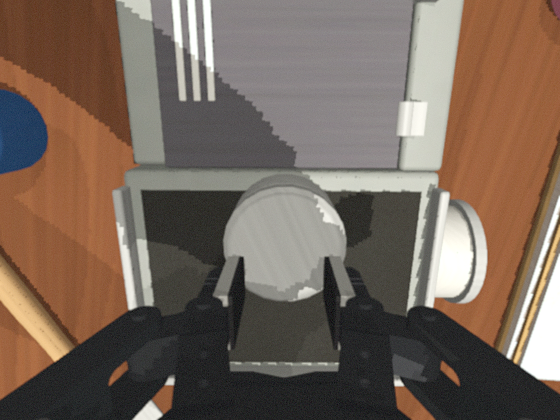

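The wrist view shows the tin flat on the deck, top centre at about (285,242), unit y ≈ -25 mm. The finger pads at (235,290) and (335,280) have ridden over its top, because the half-open tips sit well above the TCP. I'll lift a few millimetres first and check that the tin stays down.

Call:
{"op": "carry_out", "data": {"linear": [[0,0,0.3],[0,0,0.3],[0,0,0]], "yaw": [0,0,0]}}

```text
t: 5.75
tool_pos: [0.5745, -0.2216, 0.1069]
eef_rot: [[-0.188, 0.982, -0.002], [0.982, 0.188, 0.001], [0.001, -0.002, -1.0]]
force: [0.7, 0.1, 0.4]
width: 0.0361
```

```bash
python3 - <<'E'
from h import *
q=bot.sense(); s=snap('wrist','wrist4'); W=world(s,q['eef_rot'],q['tool_pos']); U=unit(W)
print(q['force'],q['tool_pos'],q['width'])
print([W[v,285,2].round(4) for v in range(205,300,10)], U[205:300:10,285].round(3).tolist())
E
```

```text
[0.70310187 0.08365707 0.39450699] [ 0.57451028 -0.22159246  0.10692304] 0.03614134618457472
[np.float64(0.1244), np.float64(0.1257), np.float64(0.1244), np.float64(0.124), np.float64(0.1245), np.float64(0.1245), np.float64(0.1251), np.float64(0.1239), np.float64(0.1251), np.float64(0.1268)] [[0.004, -0.004], [0.005, -0.008], [0.005, -0.014], [0.005, -0.019], [0.005, -0.024], [0.005, -0.029], [0.005, -0.034], [0.005, -0.039], [0.005, -0.044], [0.005, -0.049]]
```

View pics/wrist4.png

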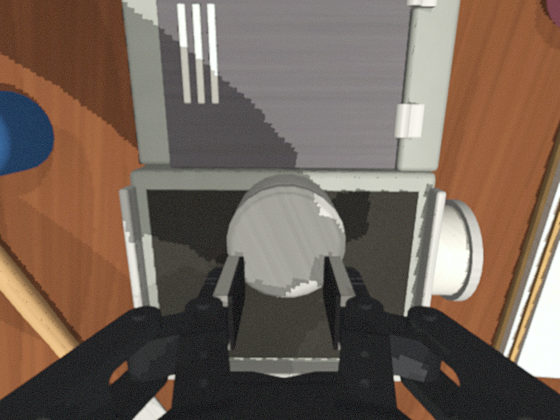

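Call:
{"op": "carry_out", "data": {"linear": [[0,0,2.0],[0,0,2.5],[-0.5,2.6,0],[-0.5,2.6,0],[-0.5,2.7,0],[0,0,0],[0,0,0]], "yaw": [0,0,0,0,0,0,0], "hand": 3.6}}

```text
t: 6.68
tool_pos: [0.5574, -0.1383, 0.1508]
eef_rot: [[-0.189, 0.982, -0.006], [0.982, 0.189, 0.002], [0.003, -0.005, -1.0]]
force: [-0.6, -0.0, -0.3]
width: 0.0359
```

Call:
{"op": "carry_out", "data": {"linear": [[0,0,0],[0,0,0],[0,0,0],[0,0,0]], "yaw": [0,0,0,0], "hand": 0, "grip_force": 20}}

```text
t: 7.18
tool_pos: [0.5574, -0.1402, 0.1501]
eef_rot: [[-0.186, 0.982, -0.006], [0.982, 0.186, 0.002], [0.003, -0.006, -1.0]]
force: [-0.3, -0.6, -1.1]
width: -0.0001
```

```bash
python3 - <<'E'
from h import *
q=bot.sense(); s=snap('wrist','wrist5'); W=world(s,q['eef_rot'],q['tool_pos']); U=unit(W)
print(q['force'],q['tool_pos'],unit(q['tool_pos']),q['width'])
m=(W[...,2]>.121)&(W[...,2]<.131)&(U[...,1]<.0)
print(m.sum(),U[m].mean(0),U[m].min(0),U[m].max(0))
for v in range(220,360,12): print(v,[(u,*(U[v,u]*1000).astype(int),int(W[v,u,2]*1000)) for u in range(250,330,15)])
snap('side','side5')
E
```

```text
[-0.32575816 -0.57010996 -1.14898514] [ 0.55741532 -0.14022171  0.15007558] [0.00236451 0.0481719 ] -0.00010607371446485983
273 [ 0.00221161 -0.04105266] [-0.0022044  -0.05042108] [ 0.00660019 -0.0306422 ]
220 [(250, np.int64(-21), np.int64(48), 94), (265, np.int64(-10), np.int64(47), 93), (280, np.int64(0), np.int64(47), 93), (295, np.int64(9), np.int64(48), 93), (310, np.int64(19), np.int64(48), 93), (325, np.int64(30), np.int64(48), 94)]
232 [(250, np.int64(-21), np.int64(38), 92), (265, np.int64(-11), np.int64(39), 93), (280, np.int64(0), np.int64(39), 93), (295, np.int64(9), np.int64(38), 92), (310, np.int64(20), np.int64(39), 94), (325, np.int64(30), np.int64(39), 93)]
244 [(250, np.int64(-21), np.int64(30), 94), (265, np.int64(-11), np.int64(29), 93), (280, np.int64(0), np.int64(29), 92), (295, np.int64(9), np.int64(30), 94), (310, np.int64(20), np.int64(30), 92), (325, np.int64(31), np.int64(29), 92)]
256 [(250, np.int64(-22), np.int64(20), 93), (265, np.int64(-11), np.int64(20), 92), (280, np.int64(0), np.int64(59), 180), (295, np.int64(7), np.int64(59), 180), (310, np.int64
[... 1304 characters left out ...]
.int64(59), 231), (265, np.int64(-2), np.int64(59), 231), (280, np.int64(1), np.int64(45), 211), (295, np.int64(5), np.int64(60), 232), (310, np.int64(10), np.int64(60), 232), (325, np.int64(14), np.int64(59), 231)]
340 [(250, np.int64(-5), np.int64(64), 244), (265, np.int64(-1), np.int64(64), 243), (280, np.int64(1), np.int64(40), 212), (295, np.int64(5), np.int64(56), 233), (310, np.int64(9), np.int64(64), 243), (325, np.int64(13), np.int64(64), 243)]
352 [(250, np.int64(-5), np.int64(65), 249), (265, np.int64(-1), np.int64(63), 247), (280, np.int64(0), np.int64(-35), 123), (295, np.int64(6), np.int64(44), 222), (310, np.int64(9), np.int64(64), 248), (325, np.int64(12), np.int64(64), 247)]
```

View pics/wrist5.png

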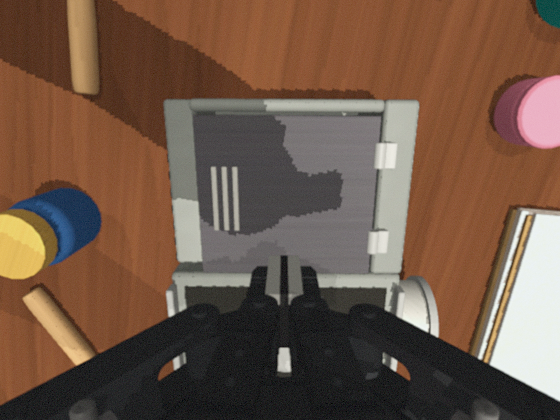

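View pics/side5.png

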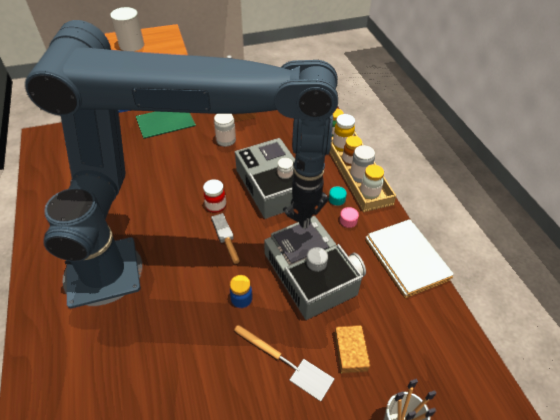

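```bash
python3 - <<'E'
from h import *
s=dict(np.load('pics/side5.npz'));W=world(s);U=unit(W)
m=(abs(U[...,0])<.06)&(abs(U[...,1]-.05)<.04)&(W[...,2]>.105)&(W[...,2]<.26)
vv,uu=np.where(m)
for v in sorted(set(vv)): 
    k=uu[vv==v]; print(v,k.min(),k.max(),[(u,*(U[v,u]*1000).astype(int),int(W[v,u,2]*1000)) for u in k[::max(1,len(k)//4)]])
cv2.imwrite('pics/c5.png',cv2.resize(np.ascontiguousarray(s['img'][180:280,250:350,::-1]),(600,600),interpolation=cv2.INTER_CUBIC))
w5=dict(np.load('pics/wrist5.npz'))
q=bot.sense();W=world(w5,q['eef_rot'],q['tool_pos']); U=unit(W)
for v in range(244,270,2): print(v,[(u,*(U[v,u]*1000).astype(int),int(W[v,u,2]*1000)) for u in (272,278,284,290,296)])
E
```

```text
200 326 327 [(np.int64(326), np.int64(56), np.int64(35), 258), (np.int64(327), np.int64(59), np.int64(35), 257)]
201 319 326 [(np.int64(319), np.int64(44), np.int64(48), 249), (np.int64(320), np.int64(44), np.int64(43), 253), (np.int64(321), np.int64(43), np.int64(38), 259), (np.int64(322), np.int64(46), np.int64(37), 258), (np.int64(325), np.int64(54), np.int64(36), 255), (np.int64(326), np.int64(56), np.int64(35), 255)]
202 318 326 [(np.int64(318), np.int64(39), np.int64(45), 250), (np.int64(320), np.int64(42), np.int64(40), 253), (np.int64(322), np.int64(45), np.int64(36), 256), (np.int64(324), np.int64(51), np.int64(35), 254), (np.int64(326), np.int64(57), np.int64(35), 250)]
203 317 325 [(np.int64(317), np.int64(38), np.int64(48), 243), (np.int64(319), np.int64(41), np.int64(42), 248), (np.int64(321), np.int64(42), np.int64(35), 254), (np.int64(323), np.int64(48), np.int64(36), 251), (np.int64(325), np.int64(55), np.int64(36), 246)]
204 317 324 [(np.int64(317), np.int64(36), np.int64(44), 245), (np.int64(319), np.int64(40), np.int64(42), 244), (np.int64(321), np.int64(44), np.in
[... 7936 characters left out ...]
np.int64(59), 186), (290, np.int64(5), np.int64(59), 186), (296, np.int64(7), np.int64(59), 186)]
264 [(272, np.int64(-2), np.int64(59), 187), (278, np.int64(0), np.int64(59), 188), (284, np.int64(2), np.int64(58), 187), (290, np.int64(5), np.int64(58), 187), (296, np.int64(7), np.int64(59), 187)]
266 [(272, np.int64(-2), np.int64(59), 190), (278, np.int64(0), np.int64(59), 189), (284, np.int64(2), np.int64(59), 189), (290, np.int64(5), np.int64(59), 189), (296, np.int64(7), np.int64(59), 190)]
268 [(272, np.int64(-2), np.int64(59), 191), (278, np.int64(0), np.int64(59), 191), (284, np.int64(2), np.int64(58), 190), (290, np.int64(5), np.int64(59), 191), (296, np.int64(7), np.int64(59), 191)]
```

View pics/c5.png

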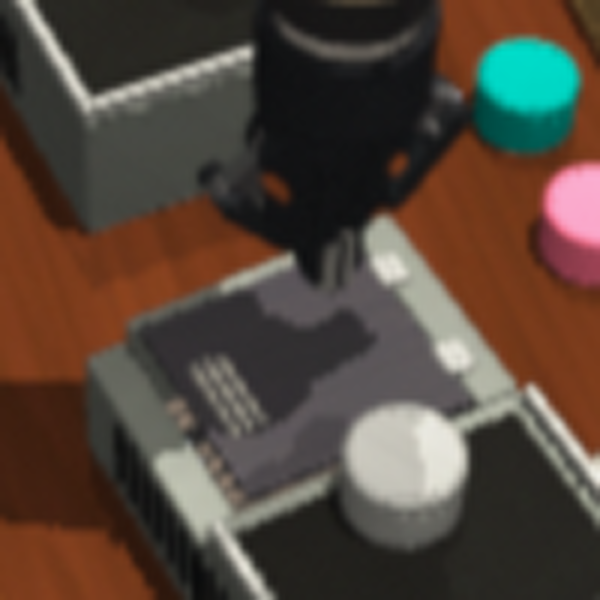

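Both cameras put the shut fingertips at z ≈ 0.176 while the reported TCP is at 0.150. The real tips therefore sit about 26 mm above the reported TCP, which also explains why they rode over the tin. I'll allow for that, descending in steps while watching the force.

Call:
{"op": "carry_out", "data": {"linear": [[0,0,-2.5],[0,0,-2.0],[0,0,-1.0],[0,0,0]], "yaw": [0,0,0,0]}}

```text
t: 7.78
tool_pos: [0.5581, -0.1406, 0.0948]
eef_rot: [[-0.186, 0.982, -0.004], [0.982, 0.186, 0.001], [0.002, -0.004, -1.0]]
force: [0.2, -0.3, 1.2]
width: 0.0002
```

```bash
cat > tip.py <<'E'
from h import *
import sys
q=bot.sense(); n=sys.argv[1]; s=snap('wrist','w'+n); W=world(s,q['eef_rot'],q['tool_pos']); U=unit(W); zt=q['tool_pos'][2]
print(q['t'],q['force'],q['tool_pos'],unit(q['tool_pos']),q['width'])
for v in range(244,290,2):
    r=[(int(U[v,u,1]*1000),int(W[v,u,2]*1000)) for u in (276,284,292)]; print(v,r)
E
python3 tip.py 6
```

```text
7.775 [ 0.2116494  -0.27600606  1.20451388] [ 0.55810781 -0.14055237  0.09478966] [0.0029839  0.04771888] 0.0001868973160214694
244 [(51, 93), (51, 92), (52, 93)]
246 [(50, 92), (50, 93), (50, 93)]
248 [(49, 94), (49, 92), (49, 93)]
250 [(48, 93), (48, 93), (48, 93)]
252 [(47, 93), (47, 93), (47, 92)]
254 [(46, 93), (46, 94), (46, 93)]
256 [(59, 125), (58, 124), (58, 124)]
258 [(58, 126), (58, 126), (58, 125)]
260 [(58, 129), (58, 127), (58, 128)]
262 [(58, 130), (59, 131), (58, 130)]
264 [(58, 132), (58, 132), (58, 132)]
266 [(58, 134), (58, 133), (119, 261)]
268 [(57, 134), (58, 136), (58, 136)]
270 [(58, 138), (58, 137), (58, 137)]
272 [(58, 139), (58, 139), (58, 139)]
274 [(58, 141), (58, 141), (58, 141)]
276 [(58, 142), (59, 143), (58, 143)]
278 [(59, 145), (58, 143), (58, 143)]
280 [(58, 146), (59, 146), (58, 145)]
282 [(58, 147), (59, 148), (58, 148)]
284 [(58, 148), (58, 149), (58, 149)]
286 [(58, 150), (58, 151), (58, 150)]
288 [(58, 152), (59, 152), (119, 261)]
```

Call:
{"op": "carry_out", "data": {"linear": [[0,0,-1.0],[0,0,-0.5],[0,0,0]], "yaw": [0,0,0]}}

```text
t: 8.2
tool_pos: [0.5598, -0.1412, 0.0814]
eef_rot: [[-0.186, 0.982, 0.0], [0.982, 0.186, -0.001], [-0.001, -0.0, -1.0]]
force: [-0.8, 0.3, -0.1]
width: -0.0
```

```bash
python3 tip.py 7 | head -12; python3 - <<'E'
from h import *
s=snap('side','side7')
cv2.imwrite('pics/c7.png',cv2.resize(np.ascontiguousarray(s['img'][200:280,260:340,::-1]),(600,600),interpolation=cv2.INTER_CUBIC))
E
```

```text
8.2 [-0.78599986  0.30780439 -0.09832578] [ 0.5598004  -0.14117495  0.08144068] [0.00453216 0.04679403] -3.2152463344231154e-05
244 [(56, 92), (56, 93), (56, 93)]
246 [(55, 93), (55, 93), (55, 94)]
248 [(53, 92), (54, 94), (54, 93)]
250 [(53, 93), (53, 94), (52, 92)]
252 [(52, 93), (51, 92), (51, 92)]
254 [(51, 93), (51, 94), (51, 93)]
256 [(57, 110), (57, 110), (58, 111)]
258 [(57, 113), (58, 113), (58, 113)]
260 [(58, 115), (58, 115), (58, 115)]
262 [(57, 116), (57, 116), (57, 116)]
264 [(57, 118), (58, 119), (58, 119)]
```

View pics/c7.png

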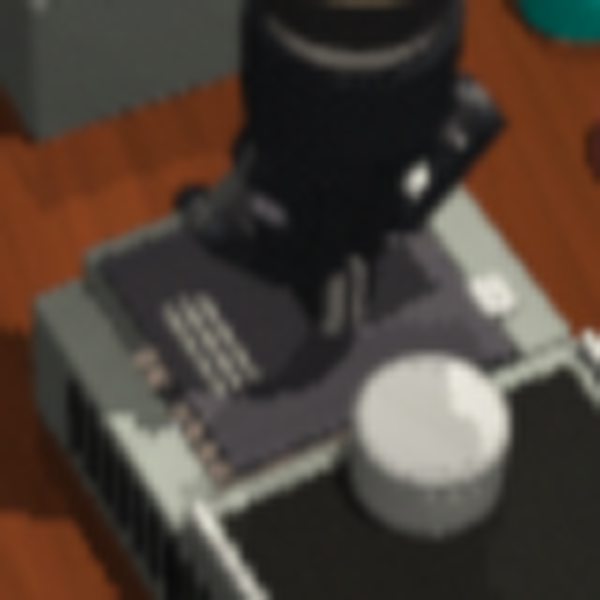

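Call:
{"op": "carry_out", "data": {"linear": [[0,0,-0.4],[0.18,-0.98,0],[0.18,-0.98,0],[0.18,-0.98,0],[0.18,-0.98,0],[0.13,-0.7,0],[0,0,0]], "yaw": [0,0,0,0,0,0,0]}}

```text
t: 9.18
tool_pos: [0.5695, -0.1913, 0.0782]
eef_rot: [[-0.185, 0.983, 0.002], [0.983, 0.185, -0.001], [-0.001, 0.002, -1.0]]
force: [0.3, 0.3, 0.2]
width: 0.0002
```

```bash
cat > tin.py <<'E'
from h import *
import sys
n=sys.argv[1]
q=bot.sense(); print(q['t'],q['force'],q['tool_pos'],unit(q['tool_pos']))
s=snap('side','side'+n); W=world(s);U=unit(W)
sm=(s['img'].mean(-1)>70)&(W[...,2]>.118)&(W[...,2]<.131)&(abs(U[...,0])<.06)&(U[...,1]<.04)&(U[...,1]>-.12)
print(sm.sum(),U[sm].mean(0),U[sm].min(0),U[sm].max(0),np.median(W[sm][:,2]))
cv2.imwrite(f'pics/c{n}.png',cv2.resize(np.ascontiguousarray(s['img'][200:300,260:360,::-1]),(500,500),interpolation=cv2.INTER_CUBIC))
E
python3 tin.py 8
```

```text
9.175 [0.29698577 0.29394496 0.23830372] [ 0.56952651 -0.19128788  0.07820467] [ 0.00482316 -0.00425318]
313 [ 0.00390873 -0.04580394] [-0.02330752 -0.07334493] [ 0.03206733 -0.01499307] 0.12470870122157196
```

View pics/c8.png

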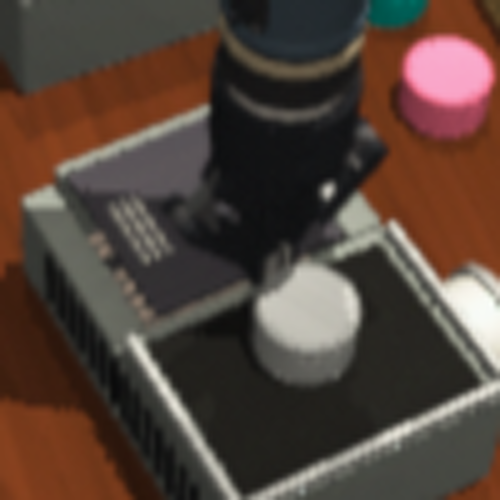

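The tin is upright in front of the fingers at unit y ≈ -45 mm. I'll push it about 18 mm further, then back off and lift.

Call:
{"op": "carry_out", "data": {"linear": [[0.18,-0.98,0],[0.15,-0.85,0],[0,0,0],[-0.18,0.98,0],[-0.1,0.5,0.5],[0,0,3],[0,0,3],[0,0,0]], "yaw": [0,0,0,0,0,0,0,0]}}

```text
t: 10.22
tool_pos: [0.5692, -0.1924, 0.1453]
eef_rot: [[-0.188, 0.982, 0.001], [0.982, 0.188, -0.001], [-0.001, 0.001, -1.0]]
force: [0.8, -0.5, 0.6]
width: -0.0002
```

```bash
python3 tin.py 9
```

```text
10.225 [ 0.82843833 -0.53695131  0.55738875] [ 0.56915679 -0.1923853   0.14528192] [ 0.00425687 -0.00526331]
326 [ 0.00402088 -0.06577399] [-0.02239384 -0.09455958] [ 0.03215187 -0.0358029 ] 0.12439038894990395
```

View pics/c9.png

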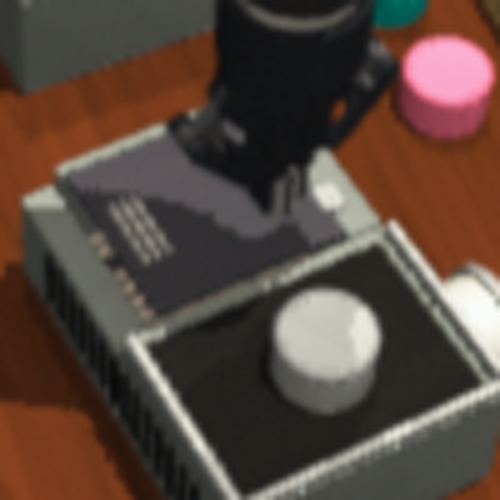

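The tin is upright on the deck at unit (4, -66) mm and the hatch is still shut. I'll move above the grooved end, aiming at unit (-38, 60) mm.

Call:
{"op": "carry_out", "data": {"linear": [[-1.8,1.9,0],[-1.8,1.9,0],[-1.5,1.6,0],[0,0,0],[0,0,-2.0],[0,0,-2.0],[0,0,-0.8],[0,0,0]], "yaw": [0,0,0,0,0,0,0,0]}}

```text
t: 11.28
tool_pos: [0.5133, -0.136, 0.0848]
eef_rot: [[-0.188, 0.982, -0.012], [0.982, 0.188, 0.003], [0.005, -0.011, -1.0]]
force: [-0.6, -0.3, 0.2]
width: -0.0002
```

```bash
python3 tin.py 10; python3 tip.py 10 | head -14
python3 - <<'E'
import cv2,numpy as np
a=cv2.imread('pics/c10.png');b=cv2.imread('pics/w10.png')
cv2.imwrite('pics/d10.png',np.hstack([cv2.resize(a,(340,340)),cv2.resize(b,(453,340))]))
E
```

```text
11.275 [-0.55852421 -0.30419015  0.2274643 ] [ 0.51334057 -0.13597528  0.08478593] [-0.04016475  0.0604958 ]
327 [ 0.00412813 -0.06579607] [-0.0229406  -0.09336319] [ 0.03398872 -0.0365415 ] 0.12429710091676793
11.325 [-0.52623966 -0.50922624  0.31754336] [ 0.51360576 -0.13607209  0.08525036] [-0.03992203  0.06035162] 1.5534662954630077e-05
244 [(68, 93), (67, 92), (68, 93)]
246 [(67, 94), (67, 93), (67, 93)]
248 [(66, 93), (66, 93), (66, 93)]
250 [(65, 93), (64, 92), (65, 94)]
252 [(64, 94), (63, 92), (64, 93)]
254 [(63, 94), (62, 93), (63, 93)]
256 [(71, 115), (71, 114), (71, 114)]
258 [(70, 116), (71, 116), (71, 116)]
260 [(70, 118), (70, 117), (71, 120)]
262 [(71, 120), (71, 121), (71, 121)]
264 [(70, 121), (71, 123), (71, 124)]
266 [(71, 125), (71, 125), (70, 124)]
268 [(71, 126), (71, 126), (71, 127)]
```

View pics/d10.png

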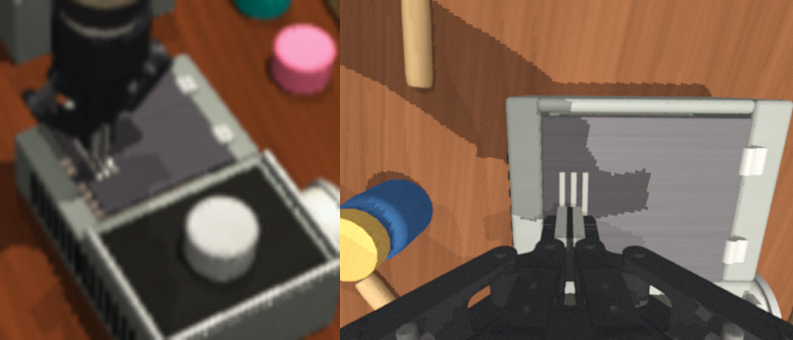

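Call:
{"op": "carry_out", "data": {"linear": [[0.2,0,-0.6],[0,0,-0.4],[0,0,-0.2],[0,0,0]], "yaw": [0,0,0,0]}}

```text
t: 11.88
tool_pos: [0.5177, -0.1369, 0.0751]
eef_rot: [[-0.188, 0.982, -0.006], [0.982, 0.188, 0.001], [0.002, -0.006, -1.0]]
force: [-0.3, 0.2, 0.4]
width: -0.0003
```

Call:
{"op": "carry_out", "data": {"linear": [[0,0,-0.2],[0,0,-0.2],[0,0,0]], "yaw": [0,0,0]}}

```text
t: 12.25
tool_pos: [0.5178, -0.1369, 0.0711]
eef_rot: [[-0.189, 0.982, -0.006], [0.982, 0.189, 0.001], [0.002, -0.006, -1.0]]
force: [0.7, -0.3, 0.1]
width: -0.0001
```

Call:
{"op": "carry_out", "data": {"linear": [[0,0,-0.2],[0,0,-0.2],[0,0,0]], "yaw": [0,0,0]}}

```text
t: 12.62
tool_pos: [0.5181, -0.137, 0.0681]
eef_rot: [[-0.189, 0.982, -0.005], [0.982, 0.189, 0.0], [0.001, -0.005, -1.0]]
force: [-1.9, 0.4, 2.2]
width: 0.0001
```

```bash
python3 tin.py 11; python3 tip.py 11 | head -12
```

```text
12.625 [-1.85288126  0.43909414  2.16718762] [ 0.51805502 -0.13699151  0.06805301] [-0.03571955  0.05862526]
331 [ 0.00395818 -0.06612198] [-0.02239204 -0.09385672] [ 0.03194411 -0.03685124] 0.12465782452733443
12.675 [-0.84244811  0.17543106  2.29916199] [ 0.51805018 -0.13699147  0.06816255] [-0.03572429  0.0586262 ] -1.8942716274151884e-05
244 [(73, 92), (72, 91), (73, 92)]
246 [(72, 93), (71, 90), (71, 91)]
248 [(71, 92), (70, 91), (71, 93)]
250 [(70, 92), (70, 93), (70, 92)]
252 [(69, 92), (68, 91), (69, 92)]
254 [(68, 92), (68, 92), (68, 92)]
256 [(69, 98), (69, 97), (69, 98)]
258 [(69, 99), (69, 100), (69, 99)]
260 [(69, 101), (69, 102), (69, 101)]
262 [(69, 104), (69, 103), (69, 103)]
264 [(68, 104), (69, 105), (69, 105)]
```

View pics/c11.png

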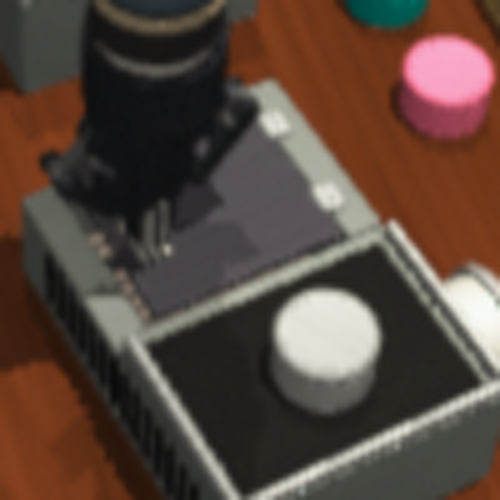

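The fingers touch the hatch (2.2 N) at TCP z 0.068. I'll press in now, all in one stroke.

Call:
{"op": "carry_out", "data": {"linear": [[0,0,-0.25],[0,0,-0.25],[0,0,-0.2]], "yaw": [0,0,0]}}

```text
t: 13.1
tool_pos: [0.5183, -0.137, 0.062]
eef_rot: [[-0.189, 0.982, -0.004], [0.982, 0.189, 0.0], [0.001, -0.004, -1.0]]
force: [-3.0, 1.1, 10.2]
width: -0.0
```

Call:
{"op": "carry_out", "data": {"linear": [[0,0,-0.15],[0,0,0]], "yaw": [0,0]}}

```text
t: 13.35
tool_pos: [0.5183, -0.137, 0.0625]
eef_rot: [[-0.189, 0.982, -0.003], [0.982, 0.189, -0.0], [0.0, -0.003, -1.0]]
force: [-2.4, 1.1, 3.8]
width: 0.0001
```

Call:
{"op": "carry_out", "data": {"linear": [[-4.0,-0.7,4.7],[-4.0,-0.7,4.7],[-3.0,-0.5,3],[0,0,2],[0,0,0],[0,0,0]], "yaw": [0,0,0,0,0,0]}}

```text
t: 14.1
tool_pos: [0.4044, -0.1563, 0.2029]
eef_rot: [[-0.189, 0.982, -0.009], [0.982, 0.189, 0.001], [0.003, -0.009, -1.0]]
force: [0.1, -0.1, -0.1]
width: 0.0001
```

```bash
python3 tin.py 12
python3 - <<'E'
from h import *
s=dict(np.load('pics/side12.npz'));W=world(s);U=unit(W);z=W[...,2]
m=(abs(U[...,1]-.06)<.05)&(abs(U[...,0])<.07)&(z>.07)&(z<.2)
for x in np.arange(-.065,.07,.01):
    k=m&(abs(U[...,0]-x)<.005)
    if k.any(): print(round(x,3),np.median(z[k]).round(3))
E
```

```text
14.1 [ 0.1220405  -0.11719904 -0.1034011 ] [ 0.40438914 -0.15627982  0.20291696] [-0.15099187  0.0606898 ]
365 [ 0.00623329 -0.05674968] [-0.02336411 -0.09387442] [0.03600937 0.0393259 ] 0.12468120448032294
-0.065 0.075
-0.055 0.071
-0.045 0.133
-0.035 0.161
-0.025 0.161
-0.015 0.154
-0.005 0.146
0.005 0.138
0.015 0.131
0.025 0.123
0.035 0.116
0.045 0.108
0.055 0.101
0.065 0.093
```

View pics/side12.png

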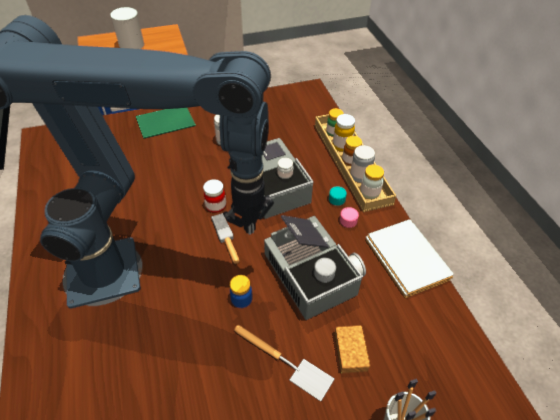

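The side view shows the hatch standing open at (308,230), with a slope of 0.76, about 0.65 rad. The tin is upright at (325,268) and the gripper is clear at (250,215). I'll watch for a bit over a second.

Call:
{"op": "carry_out", "data": {"linear": [[0,0,1],[0,0,0],[0,0,0],[0,0,0],[0,0,0],[0,0,0],[0,0,0],[0,0,0],[0,0,0],[0,0,0],[0,0,0],[0,0,0]], "yaw": [0,0,0,0,0,0,0,0,0,0,0,0]}}

```text
t: 15.65
tool_pos: [0.4038, -0.1553, 0.2103]
eef_rot: [[-0.19, 0.982, -0.014], [0.982, 0.19, 0.004], [0.007, -0.013, -1.0]]
force: [-0.3, -0.2, 0.6]
width: 0.0
```

```bash
python3 - <<'E'
from h import *
q=bot.sense(); print(q['t'],q['force'],q['qvel'].round(3))
s=snap('side','side13');W=world(s);U=unit(W);z=W[...,2]
m=(abs(U[...,1]-.06)<.05)&(U[...,0]>-.03)&(U[...,0]<.055)&(z>.095)&(z<.2)
p=np.polyfit(U[m][:,0],z[m],1);print('hatch angle',np.arctan(-p[0]))
sm=(z>.118)&(z<.131)&(abs(U[...,0])<.06)&(U[...,1]<-.02)&(U[...,1]>-.12)
A=np.c_[U[sm],np.ones(sm.sum())]; c=np.linalg.lstsq(A,z[sm],rcond=None)[0]
print('tin',U[sm].mean(0),np.median(z[sm]),'tilt',np.hypot(*c[:2]))
cv2.imwrite('pics/c13.png',cv2.resize(np.ascontiguousarray(s['img'][190:310,250:370,::-1]),(500,500),interpolation=cv2.INTER_CUBIC))
s0=dict(np.load('pics/side0.npz')); d=abs(s0['img'].astype(int)-s['img']).max(-1)
for n,(u,v) in dict(can=(285,168),red=(214,195),blue=(240,292),brush=(225,240),block=(352,349),tall=(225,130),knife=(275,350)).items(): print(n,np.median(d[v-15:v+15,u-15:u+15]),d[v-15:v+15,u-15:u+15].max())
E
```

```text
15.65 [-0.32591402 -0.17464118  0.56609537] [-0.002 -0.     0.001 -0.    -0.001 -0.001]
hatch angle 0.61858383473684
tin [ 0.00408145 -0.06584019] 0.12479429690597788 tilt 0.01233188785162638
can 9.0 15
red 10.0 56
blue 9.0 50
brush 10.0 16
block 13.0 15
tall 76.0 213
knife 10.0 19
```

View pics/c13.png

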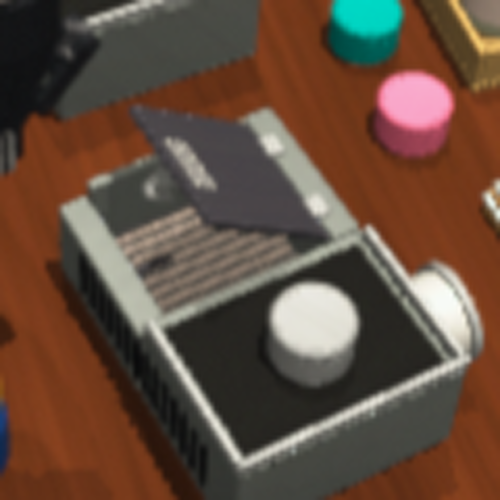

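The hatch stays open, the tin stands upright inside the rim, and the robot is clear and still. Handing in.

```bash
python3 -c "
from bench import bot
print(bot.job_done())"
```

```text
the job is handed in; nothing more can be done
None
```

The tin is off the hatch and the hatch stands open by itself. I handed the job in at about 15.7 s on the robot's clock; no verdict was reported.

**Tin:** I pushed it sideways off the hatch onto the deck in two pushes. On the first push the half-open fingers rode up over the tin at about y = -25 mm, pressing on its top with 2–3 N. I lifted clear, the tin stayed down, and a second push with shut fingers finished the move.

**Press:** I pressed the grooved end once, with a peak of about 10 N at the stop. I then backed off up and forward, and the hatch popped open.

**Last checks, about 1.5 s after the hatch was first seen open:**
- **Hatch:** it was still open. A plane fit over the whole area gave 0.62 rad, while the slope of the plate's height profile gave 0.65 rad; both are above 0.55.
- **Tin:** it stood upright at unit (4, -66) mm. Its top was at 0.125 m, as expected for standing on the deck, and its measured tilt was about 0.01 rad.
- **Robot:** it was still and clear, with only noise on the force reading.
- **Bystanders:** all showed unchanged in the side view, except the tall can, which the arm hid. The arm passed near it only at the start, about 10 cm above its top.

**Disagreement found:** the cameras and the contacts put the real fingertips about 25 mm above the reported TCP. I allowed for this from the second push onward.

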